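# Change the spent vial magazine in a latching bench dock

## Task

One of the three magazines in the bench dock has no vials left in it: press the thumb pad of its latch so that it pops up, lift it out and stand it upright, flat on the floor of the steel tray. Then put the full magazine that stands on the bench into the freed bay and push it down until the latch snaps back over it. Leave the other two magazines latched in their bays and do not disturb the flask, the bottles or the mug.

Things in the scene. Friction and masses are not known exactly. Their poses are not given: they have to be found in the camera images.
- dock: Grey and aluminium bench dock, fixed, three bays side by side along its y, 62 mm apart. Its front, with the latches, is at -x; origin on the bench under the middle bay's centre; z up. It covers x -123 to +65, y -100 to +100 mm. Bay sides 48 mm high with lips flared out to 57 mm; the back plate behind the bays (x from +57.5) is 98 mm high
- bay_1 (a point): Middle of the left (+y) bay, 22 mm over the bench, where the centre of a latched magazine's underside lies; axes as the dock's, magazine along x. Slot 32.8 mm wide, from 56.5 mm before to 57.5 mm behind this point. A sprung lifter (5 to 9 N) holds an unlatched magazine 15 mm above this; pushed down to here the latch snaps over it; hard stop 3.5 mm below
- pad_1 (a point): Top of the grey ribbed thumb pad (26 x 26 mm, 27 mm over the bench at rest) of the left (+y) bay's latch, 110 mm in front (-x) of the bay's middle; moves with the latch. Push straight down with 1 to 2 N, 15 mm for the full stroke
- latch_1 (a joint): Sprung latch of the left (+y) bay, rad: 0 shut, 0.28 fully pressed; free of the magazine from 0.13, which then pops up 15 mm and stays up. Springs back when let go. Nose reaches over the block's front top edge, 56 mm over the bench, with a ramp above it up to 83 mm: a magazine pushed straight down wedges it aside (7 to 15 N in all)
- bay_2 (a point): Middle of the middle bay, 22 mm over the bench, where the centre of a latched magazine's underside lies; axes as the dock's, magazine along x. Slot 32.8 mm wide, from 56.5 mm before to 57.5 mm behind this point. A sprung lifter (5 to 9 N) holds an unlatched magazine 15 mm above this; pushed down to here the latch snaps over it; hard stop 3.5 mm below
- pad_2 (a point): Top of the grey ribbed thumb pad (26 x 26 mm, 27 mm over the bench at rest) of the middle bay's latch, 110 mm in front (-x) of the bay's middle; moves with the latch. Push straight down with 1 to 2 N, 15 mm for the full stroke
- latch_2 (a joint): Sprung latch of the middle bay, rad: 0 shut, 0.28 fully pressed; free of the magazine from 0.13, which then pops up 15 mm and stays up. Springs back when let go. Nose reaches over the block's front top edge, 56 mm over the bench, with a ramp above it up to 83 mm: a magazine pushed straight down wedges it aside (7 to 15 N in all)
- bay_3 (a point): Middle of the right (-y) bay, 22 mm over the bench, where the centre of a latched magazine's underside lies; axes as the dock's, magazine along x. Slot 32.8 mm wide, from 56.5 mm before to 57.5 mm behind this point. A sprung lifter (5 to 9 N) holds an unlatched magazine 15 mm above this; pushed down to here the latch snaps over it; hard stop 3.5 mm below
- pad_3 (a point): Top of the grey ribbed thumb pad (26 x 26 mm, 27 mm over the bench at rest) of the right (-y) bay's latch, 110 mm in front (-x) of the bay's middle; moves with the latch. Push straight down with 1 to 2 N, 15 mm for the full stroke
- latch_3 (a joint): Sprung latch of the right (-y) bay, rad: 0 shut, 0.28 fully pressed; free of the magazine from 0.13, which then pops up 15 mm and stays up. Springs back when let go. Nose reaches over the block's front top edge, 56 mm over the bench, with a ramp above it up to 83 mm: a magazine pushed straight down wedges it aside (7 to 15 N in all)
- empty_magazine: The magazine without vials (open round holes), latched in one bay at the start: grey block 110 (its x) x 30 (y) x 34 mm high, both ends alike, three upright holes along x; over it an aluminium bar handle along x, 90 long, 12 thick, underside 68 and top 84 mm up, on end posts at x = -45 and +45. 0.12 to 0.28 kg. Origin: centre of the underside, z up
- new_magazine: The full magazine that stands on the open bench: three black-capped vials fixed in its holes, caps up to 54 mm; grey block 110 (its x) x 30 (y) x 34 mm high, both ends alike, three upright holes along x; over it an aluminium bar handle along x, 90 long, 12 thick, underside 68 and top 84 mm up, on end posts at x = -45 and +45. 0.12 to 0.28 kg. Origin: centre of the underside, z up
- docked_full_a: One of the two full magazines (three black-capped vials) latched in the dock; same shape as the new one. Origin: centre of the underside
- docked_full_b: The other full magazine latched in the dock; same shape. Origin: centre of the underside
- steel_tray: Loose shallow steel tray, 74 (its x) x 214 (its y) mm, rim 16 mm high, walls and floor 2 mm, inside 70 x 210 mm, on the bench to the left or right of the dock. Origin: centre of its underside; z up
- flask: Big grey open flask, 167 mm across, 254 high, standing behind the work on the left. Origin: centre of its underside
- wash_bottle: Plastic bottle with a printed sleeve and an orange cap, 66 mm across, 202 high. Origin: centre of its underside
- mug: Striped mug, 86 mm across, 90 high, handle to its y. Origin: centre of its underside
- brown_bottle: Brown glass bottle, 56 mm across, 100 high. Origin: centre of its underside
Things that resemble listed ones, but are neither listed nor needed, are in the scene too. Leave any turquoise look-alike of the empty_magazine alone.

How it is judged:
On the way, in this order (a step that is already met when the one before it is completed fails the run):
1. the latch of the bay that holds the magazine without vials is pressed open (((value of joint latch_1 above 0.11 rad and horizontal distance between empty_magazine and bay_1 below 0.01 m) or (value of joint latch_2 above 0.11 rad and horizontal distance between empty_magazine and bay_2 below 0.01 m) or (value of joint latch_3 above 0.11 rad and horizontal distance between empty_magazine and bay_3 below 0.01 m))), for 0.05 s.
2. the magazine without vials stands upright on the tray's floor (x of empty_magazine in the frame of steel_tray between -0.025 and 0.025 m and y of empty_magazine in the frame of steel_tray between -0.06 and 0.06 m and z of empty_magazine in the frame of steel_tray below 0.006 m and angle between empty_magazine's own z axis and vertical below 0.08 rad), for 0.2 s.
3. then the new full magazine is latched in a bay (((horizontal distance between new_magazine and bay_1 below 0.004 m and z of new_magazine in the frame of bay_1 between -0.004 and 0.003 m and value of joint latch_1 below 0.06 rad) or (horizontal distance between new_magazine and bay_2 below 0.004 m and z of new_magazine in the frame of bay_2 between -0.004 and 0.003 m and value of joint latch_2 below 0.06 rad) or (horizontal distance between new_magazine and bay_3 below 0.004 m and z of new_magazine in the frame of bay_3 between -0.004 and 0.003 m and value of joint latch_3 below 0.06 rad))), for 0.2 s.
At the end, for the whole second after the job is handed in: All three full magazines sit in bays, each within 4 mm of the bay middle and at most 3 mm above latched height, latch within 0.06 rad of shut; the empty one stands at rest on the tray floor, upright within 0.08 rad, within 25 mm (tray x) and 60 mm (tray y) of the tray middle (all of step 2 and ((horizontal distance between new_magazine and bay_1 below 0.004 m and z of new_magazine in the frame of bay_1 between -0.004 and 0.003 m and value of joint latch_1 below 0.06 rad) or (horizontal distance between new_magazine and bay_2 below 0.004 m and z of new_magazine in the frame of bay_2 between -0.004 and 0.003 m and value of joint latch_2 below 0.06 rad) or (horizontal distance between new_magazine and bay_3 below 0.004 m and z of new_magazine in the frame of bay_3 between -0.004 and 0.003 m and value of joint latch_3 below 0.06 rad)) and ((horizontal distance between docked_full_a and bay_1 below 0.004 m and z of docked_full_a in the frame of bay_1 between -0.004 and 0.003 m and value of joint latch_1 below 0.06 rad) or (horizontal distance between docked_full_a and bay_2 below 0.004 m and z of docked_full_a in the frame of bay_2 between -0.004 and 0.003 m and value of joint latch_2 below 0.06 rad) or (horizontal distance between docked_full_a and bay_3 below 0.004 m and z of docked_full_a in the frame of bay_3 between -0.004 and 0.003 m and value of joint latch_3 below 0.06 rad)) and ((horizontal distance between docked_full_b and bay_1 below 0.004 m and z of docked_full_b in the frame of bay_1 between -0.004 and 0.003 m and value of joint latch_1 below 0.06 rad) or (horizontal distance between docked_full_b and bay_2 below 0.004 m and z of docked_full_b in the frame of bay_2 between -0.004 and 0.003 m and value of joint latch_2 below 0.06 rad) or (horizontal distance between docked_full_b and bay_3 below 0.004 m and z of docked_full_b in the frame of bay_3 between -0.004 and 0.003 m and value of joint latch_3 below 0.06 rad)) and angle between new_magazine's own z axis and vertical below 0.06 rad and linear speed of each of empty_magazine, new_magazine below 0.01 m/s); the robot touches nothing.
It fails at once if flask pushed more than 30 mm (distance of flask from where it was at the start of the episode above 0.03 m).
It fails at once if wash bottle pushed more than 30 mm (distance of wash_bottle from where it was at the start of the episode above 0.03 m).
It fails at once if mug pushed more than 30 mm (distance of mug from where it was at the start of the episode above 0.03 m).
It fails at once if brown bottle pushed more than 30 mm (distance of brown_bottle from where it was at the start of the episode above 0.03 m).
It fails at once if one of the full docked magazines disturbed (moved more than 6 mm) (distance of any of docked_full_a, docked_full_b from where it was at the start of the episode above 0.006 m).
It also fails if it takes over 72 s, if anything falls off the work surface, if the arm or the gripper's body presses on something with over 40 N, if the wrist force passes 120 N, or if a joint passes its speed limit or range.

## Robot

A 6-joint arm with a two-finger parallel gripper is mounted at the origin on a cart in front of the work surface, level with it; the furniture and walls round the work are solid. World frame = base frame: x ahead of the robot, y to its left, z up, the work surface at z = 0. Lengths are in m, angles in rad, forces in N, time in s.
With the tool pointing down it reaches from about 0.35 to 0.975 m from the base axis. Payload 7.1 kg.
Tool frame: the origin (TCP) lies midway between the tips of the shut fingers; the grasp point (between the pads) lies 19 mm behind it; z points along the fingers, y is the line along which they close (so a half turn about z gives the same grasp; the last joint's range is limited). The gripper opens to 88 mm and grips with 3 to 60 N. Pads are 20 mm wide; open, the fingers measure 115 mm over their backs; the gripper's body (75 mm by 178 mm) begins 61 mm behind the grasp point.
Start: joints at [1.175, 0.423, 1.63, -0, 1.089, -0.019], TCP at [0.23, 0.581, 0.223] pointing down, gripper open.
Joint ranges: [-3, 3], [-0.9, 2.11], [0.09, 2.58], [-1.31, 4.45], [0.11, 2.69], [-2.54, 2.54]. Speed limits (rad/s): [2.39, 2.39, 3.01, 3.14, 3.14, 3.14].

## Interface

Orientations are given as a unit quaternion [w, x, y, z].
In Python, from station import move_pose, movel, movej, command_gripper, wait, inverse_kinematics, read_camera, camera_info, MotionError, job_done, get_time, get_joint_pos, get_qvel, get_effort, get_tcp_pos, get_ee_rot, get_ft_force, get_ft_torque, get_grip_width, get_finger_force gives the robot as it stands. Calls block until the motion is done:
- move_pose(position, orientation): joint-space move of the TCP to a pose.
- movel(position, frame=None, v=0.15, until_force=None): straight line of the TCP; frame=None keeps the orientation; v is the mean speed in m/s. With until_force (N) it stops when the force on the tool has changed by that much, and returns True; else False.
- movej(angles): joint-space move.
- command_gripper(opening): opening from 0.0 (shut) to 1.0 (fully open); the grip force is fixed at half the most; returns when the fingers have stopped.
- wait(seconds).
- inverse_kinematics(position, orientation): joint angles nearest the present ones, or None.
- read_camera(name): name is "scene" or "top" or "wrist"; returns the picture (480x640x3 uint8, red, green, blue); there is no depth.
- camera_info(name): a dict with "intrinsics" (3x3 intrinsics, pixels), "T" (4x4, takes a point from camera to world coordinates); the wrist camera has in their place "tool_from_camera" (4x4, takes a point from camera to tool coordinates, whose origin is the TCP and whose axes are the flange's). Camera axes: x right, y up, looking along -z (the intrinsics and any distortion apply to the point x, -y, -z); pixel columns grow to the right and rows downward; lengths in m; the calibration is good to about 2 mm. A picture is of the moment at which its call begins: read the wrist's pose just before it. camera_info takes no time and is no camera call.
A pose or a line that the arm cannot do raises MotionError and nothing moves.
- job_done(): hands the job in; it is judged then, once.
Readings, each from a call of its own:
- get_time(): time.
- get_joint_pos(): joint angles.
- get_qvel(): joint speeds.
- get_effort(): joint torques, N m.
- get_tcp_pos(): TCP position.
- get_ee_rot(): TCP orientation.
- get_ft_force(): force on the tool from outside, world axes, zero at the start.
- get_ft_torque(): the same for the moment, N m.
- get_grip_width(): opening from 0.0 (shut) to 1.0 (fully open).
- get_finger_force(): force on a finger pad.
Only numpy, scipy, OpenCV 4.12 (cv2) and the standard library are available. Lean on these libraries where they do the work, as an engineer would, in place of code of your own. Each camera call takes 0.05 s, during which the arm holds its last target. There are 200 camera calls.

## Working session

There is one attempt and no reset: what is moved stays moved. The work goes in short steps, each a Python script; the robot and the scene stay as the last script left them, time stands still between calls to the robot, and variables do not carry over. Pictures are saved under pics/ and viewed, at most 10 in all, crops included, and the job is handed in when it is done.

```bash
mkdir -p pics; python3 - <<'E'
from station import *
import cv2,numpy as np
for n in("scene","top"):
    cv2.imwrite(f"pics/{n}0.png",read_camera(n)[:,:,::-1]); i=camera_info(n)
    print(n,{k:(np.round(np.array(v),4).tolist() if not isinstance(v,str) else v) for k,v in i.items()})
print(camera_info("wrist"),get_ee_rot(),get_time())
E
```

```text
scene {'intrinsics': [[572.2298, 0.0, 311.6359], [0.0, 572.2298, 237.2117], [0.0, 0.0, 1.0]], 'T': [[0.7866, 0.4567, -0.4156, -0.1847], [-0.6175, 0.5887, -0.5217, -0.8991], [0.0064, 0.6669, 0.7451, 1.3535], [0.0, 0.0, 0.0, 1.0]]}
top {'intrinsics': [[560.553, 0.0, 318.442], [0.0, 560.553, 240.8654], [0.0, 0.0, 1.0]], 'T': [[-0.0099, 0.9847, -0.1738, 0.2265], [-0.9999, -0.0106, -0.0032, 0.0135], [-0.005, 0.1738, 0.9848, 1.8305], [0.0, 0.0, 0.0, 1.0]]}
{'intrinsics': array([[391.23361876,   0.        , 320.22865227],
       [  0.        , 391.23361876, 244.50511435],
       [  0.        ,   0.        ,   1.        ]]), 'tool_from_camera': array([[-1.61564466e-03,  9.56132319e-01,  2.92930672e-01,
         8.13193853e-02],
       [ 9.99998447e-01,  1.33853049e-03,  1.14644838e-03,
        -1.47998362e-04],
       [ 7.04059710e-04,  2.92932069e-01, -9.56132997e-01,
        -1.63561988e-01],
       [ 0.00000000e+00,  0.00000000e+00,  0.00000000e+00,
         1.00000000e+00]])} [-1.35704056e-04  1.87290131e-01  9.82304408e-01 -6.62026560e-04] 0.1
```

View pics/top0.png

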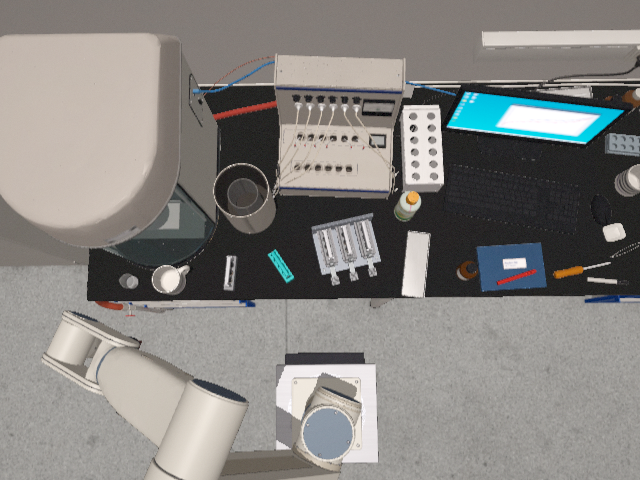

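View pics/scene0.png

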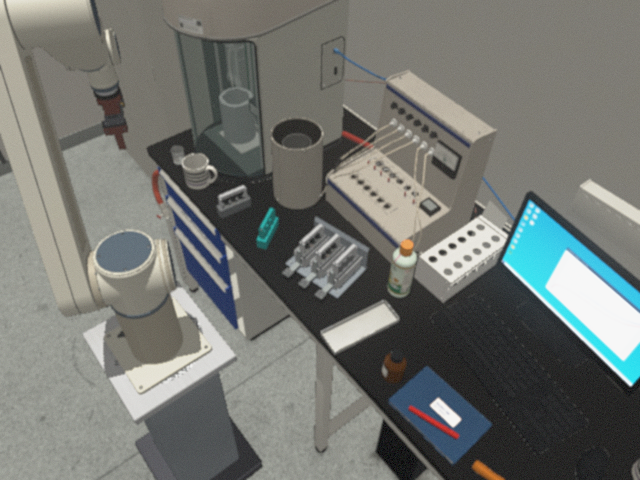

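The top view shows the dock at about (347,247), the grey magazine standing on the bench at (230,272), the turquoise look-alike at (281,265) and the tray at (416,264). The wash bottle is at (408,207) and the brown bottle at (466,270). I'll cast rays for rough positions and take an enlarged crop to identify the magazines.

```bash
cat > h.py <<'E'
from station import *
import cv2,numpy as np
from scipy.spatial.transform import Rotation as R
def cam(n,pose=None):
    i=camera_info(n); K=np.array(i["intrinsics"])
    if n!="wrist": return K,np.array(i["T"])
    p,q=pose; T=np.eye(4); T[:3,:3]=R.from_quat(np.roll(q,-1)).as_matrix(); T[:3,3]=p
    return K,T@np.array(i["tool_from_camera"])
def px2w(c,uv,z):
    K,T=c; uv=np.atleast_2d(uv).astype(float)
    d=np.c_[(uv[:,0]-K[0,2])/K[0,0],-(uv[:,1]-K[1,2])/K[1,1],-np.ones(len(uv))]@T[:3,:3].T
    return T[:3,3]+d*((z-T[2,3])/d[:,2])[:,None]
def w2px(c,P):
    K,T=c; P=(np.atleast_2d(P)-T[:3,3])@T[:3,:3]
    return np.c_[K[0,2]-K[0,0]*P[:,0]/P[:,2],K[1,2]+K[1,1]*P[:,1]/P[:,2]]
def down(yaw): # tool z down, tool y axis (closing line) horizontal at world angle yaw
    y=np.array([np.cos(yaw),np.sin(yaw),0]); z=np.array([0,0,-1.]); x=np.cross(y,z)
    return np.roll(R.from_matrix(np.c_[x,y,z]).as_quat(),1)
def shot(name,n="wrist"):
    pose=(np.array(get_tcp_pos()),np.array(get_ee_rot())); im=read_camera(n)[:,:,::-1].copy()
    cv2.imwrite(f"pics/{name}.png",im); np.save(f"pics/{name}.npy",np.r_[pose[0],pose[1]]); return im,cam(n,pose)
def load(name):
    a=np.load(f"pics/{name}.npy"); return cv2.imread(f"pics/{name}.png"),cam("wrist",(a[:3],a[3:]))
E
python3 - <<'E'
from h import *
c=cam("top")
for n,uv,z in [("dock",(347,250),.05),("new",(230,272),.08),("turq",(281,265),.05),("tray",(416,264),.01),("flask",(243,200),.1),("wash",(408,207),.1),("mug",(169,279),.05),("brown",(466,270),.1)]:
    print(n,px2w(c,uv,z).round(3))
t=cv2.imread("pics/top0.png")[195:315,140:400]; cv2.imwrite("pics/c1.png",cv2.resize(t,None,fx=3,fy=3,interpolation=cv2.INTER_CUBIC))
E
```

```text
dock [[ 0.51  -0.072  0.05 ]]
new [[0.439 0.298 0.08 ]]
turq [[0.464 0.14  0.05 ]]
tray [[ 0.468 -0.299  0.01 ]]
flask [[0.666 0.258 0.1  ]]
wash [[ 0.638 -0.265  0.1  ]]
mug [[0.422 0.497 0.05 ]]
brown [[ 0.435 -0.438  0.1  ]]
```

View pics/c1.png

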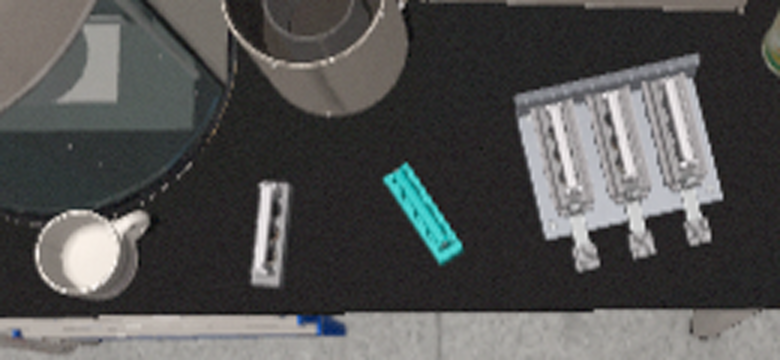

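In the 3x crop the candidates for the bench magazine are the grey one at crop (270,233), with dark caps under its bar, and the turquoise one at (423,213), which I'll leave alone. The grey one fits "new_magazine". I can't tell the empty docked magazine apart at this scale, so I'll look from the wrist camera.

```bash
python3 - <<'E'
from h import *
q=down(np.pi/2+0.2)
move_pose([0.48,-0.07,0.30],q); im,c=shot("wd")
print(get_time(),get_ft_force())
move_pose([0.43,0.29,0.30],down(np.pi/2)); im2,c=shot("wn")
print(get_time())
cv2.imwrite("pics/both.png",np.vstack([im[60:,:],im2[60:]])[:,:] if 0 else cv2.resize(np.hstack([im,im2]),(800,300),interpolation=cv2.INTER_AREA))
E
```

```text
2.6417 [ 0.54443318  0.96735144 -0.04041894]
4.05
```

View pics/wd.png

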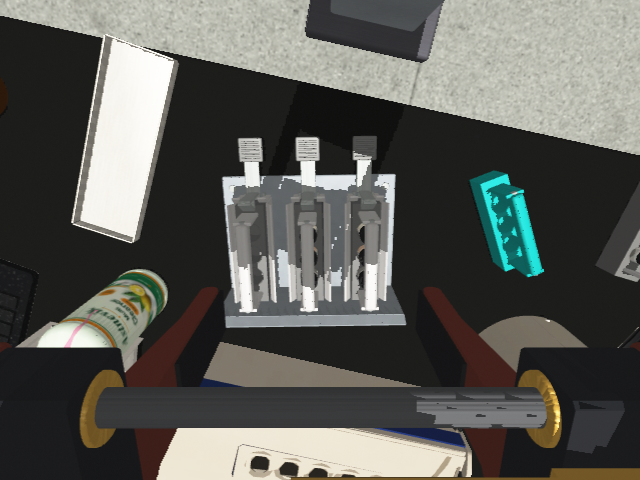

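View pics/wn.png

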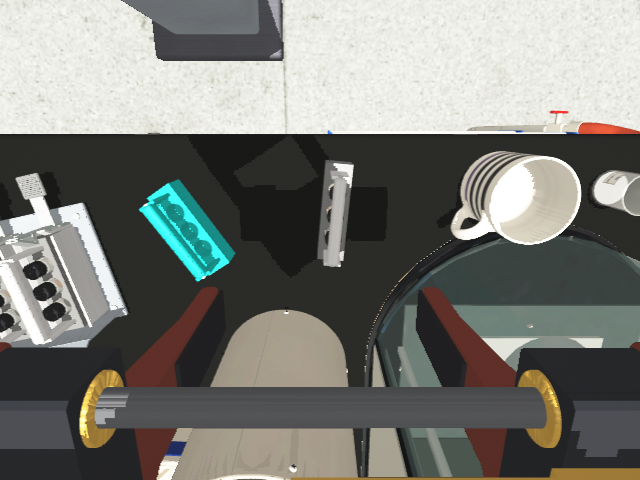

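wd shows all three docked magazines: image right is bay_1, and the pads are at (249,150), (307,150) and (365,148). In wn, black caps are visible in at least the left-side bay at (46,290), and the grey bench magazine is at (337,215). I'll enlarge the bays together with the bench magazine to confirm.

```bash
python3 - <<'E'
import cv2,numpy as np
a=cv2.imread("pics/wd.png")[125:335,215:415]; b=cv2.imread("pics/wn.png")[150:280,300:370]; d=cv2.imread("pics/wn.png")[220:345,0:130]
A=cv2.resize(a,(500,525),interpolation=cv2.INTER_CUBIC); B=cv2.resize(b,(145,270)); D=cv2.resize(d,(260,250))
out=np.zeros((525,770,3),np.uint8); out[:,:500]=A; out[:270,505:650]=B; out[272:522,505:765]=D
out=np.clip(255*(out/255.)**.6,0,255).astype(np.uint8)
cv2.imwrite("pics/c2.png",out)
E
```

```text
(no output)
```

View pics/c2.png

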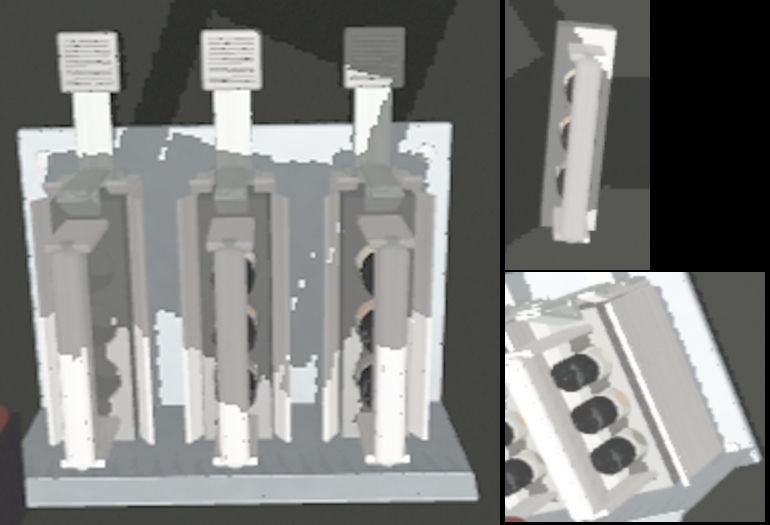

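The 2.5x crop gives the identification:
- **Bay_3** (image left, pad at crop (88,62), wd (250,150)): shows flush grey holes and no caps, so this is the empty magazine.
- **Bays 1 and 2:** both show black caps at crop (370,270) and (245,270).
- **Grey bench magazine:** also has black caps, so it is the new one.

Next I'll fit the dock, magazine and tray poses.

```bash
cat > fit.py <<'E'
from h import *
from scipy.optimize import least_squares
def fit(c,uv,P,x0):
    P=np.array(P,float)/1000; uv=np.array(uv,float)
    def W(s): 
        r=np.array([[np.cos(s[2]),-np.sin(s[2])],[np.sin(s[2]),np.cos(s[2])]])
        return np.c_[P[:,:2]@r.T+s[:2],P[:,2]]
    f=lambda s:(w2px(c,W(s))-uv).ravel()
    r=least_squares(f,x0,loss="soft_l1"); return r.x,f(r.x).reshape(-1,2)
E
python3 - <<'E'
from fit import *
im,c=load("wd")
k=lambda u,v:(215+u/2.5,125+v/2.5)
uv=[k(88,62),k(231,60),k(374.5,57.5),k(30,478),k(470,470),k(27,508),k(478,498)]
P=[(-110,-62,27),(-110,0,27),(-110,62,27),(57.5,-100,98),(57.5,100,98),(65,-100,98),(65,100,98)]
s,r=fit(c,uv,P,[.51,-.07,.2]); print("dock",s.round(4),r.round(1).tolist())
# tray by bright mask
g=im.copy(); m=(g.min(2)>90).astype(np.uint8); m[:, 185:]=0; m[255:]=0
n,l,st,ce=cv2.connectedComponentsWithStats(m); i=l[140,125]; print(i,st[i])
cn=max(cv2.findContours((l==i).astype(np.uint8),0,2)[0],key=cv2.contourArea)
w=px2w(c,cn[:,0],.012)[:,:2].astype(np.float32); print("tray",cv2.minAreaRect(w))
im,c=load("wn"); k=lambda u,v:(300+(u-505)*70/145,150+v*130/270)
uv=[k(558,22),k(616,30),k(555,240),k(583,243)]
P=[(-55,-15,34),(-55,15,34),(45,-6,84),(45,6,84)]
s,r=fit(c,uv,P,[.44,.3,0]); print("new",s.round(4),r.round(1).tolist())
E
```

```text
dock [ 0.5349 -0.07    0.2238] [[0.3, 0.5], [0.1, -0.2], [-0.1, -0.6], [-12.2, 4.7], [4.5, 3.6], [-10.3, -0.9], [1.0, -1.1]]
1 [    0     0   185   243 20809]
tray ((0.45347070693969727, -0.3127773702144623), (0.25595706701278687, 0.18972384929656982), 11.395870208740234)
new [ 0.4433  0.3045 -0.1009] [[0.2, 1.1], [-0.2, 0.1], [1.0, -0.3], [-1.0, -0.7]]
```

```bash
python3 - <<'E'
from fit import *
im,c=load("wd")
k=lambda u,v:(215+u/2.5,125+v/2.5)
uv=[k(88,62),k(231,60),k(374.5,57.5),k(82,466),k(235,465),k(390,461)]
P=[(-110,-62,27),(-110,0,27),(-110,62,27),(45,-62,106),(45,0,106),(45,62,106)]
s,r=fit(c,uv,P,[.51,-.07,.2]); print("dock",s.round(4),r.round(1).tolist())
uv=[(106,35),(178,60),(135,242),(72,223)]
P=[(-107,-37,16),(-107,37,16),(107,37,16),(107,-37,16)]
t,r=fit(c,uv,P,[.46,-.3,.1]); print("tray",t.round(4),r.round(1).tolist())
np.save("dock.npy",s);np.save("tray.npy",t)
ct=cam("top"); print(w2px(ct,[[*t[:2],.0]]),w2px(ct,[[*(s[:2]),.1]]))
E
```

```text
dock [ 0.5348 -0.0709  0.2169] [[0.2, -0.2], [0.1, -0.5], [-0.2, -0.5], [-0.0, 0.7], [0.2, 0.1], [-0.3, 0.7]]
tray [ 0.4668 -0.2975 -0.1482] [[0.9, -2.0], [-0.7, -0.2], [-0.6, 2.0], [0.4, 0.5]]
[[415.07607798 264.64281184]] [[347.14431472 239.66448152]]
```

Residuals are under 1 px, so the dock pose is good. Pressing pad_3 now.

```bash
cat >> h.py <<'E'
def frame(s,x,y,z): # local mm -> world
    c_,s_=np.cos(s[2]),np.sin(s[2]); x,y=x/1000,y/1000
    return [s[0]+c_*x-s_*y,s[1]+s_*x+c_*y,z]
E
python3 - <<'E'
from h import *
d=np.load("dock.npy"); q=down(np.pi/2+d[2])
command_gripper(0)
move_pose(frame(d,-110,-62,.15),q); movel(frame(d,-110,-62,.035),v=.15)
f0=np.array(get_ft_force())
movel(frame(d,-110,-62,.0135),v=.04); print("press",np.array(get_ft_force())-f0,get_tcp_pos()); wait(.2)
movel(frame(d,-110,-62,.12),v=.2)
command_gripper(.4)
move_pose(frame(d,-50,-62,.26),q); wait(.1)
im,c=shot("wp"); print(get_time())
# overlay predicted points of popped magazine (underside .037)
o=im.copy()
for P in [(x,y-62,z+37) for x,y,z in [(-45,-6,84),(-45,6,84),(45,-6,84),(45,6,84),(-55,-15,34),(-55,15,34)]]:
    u=w2px(c,[frame(d,P[0],P[1],P[2]/1000)])[0]; print(P,u.round(1)); cv2.circle(o,tuple(np.round(u).astype(int)),2,(0,0,255),-1)
# new magazine close view, same relative height/offset
n=np.array([.4433,.3045,-.1009]); move_pose(frame(n,-50,0,.223),down(np.pi/2+n[2])); wait(.1)
im2,c2=shot("wm"); print(get_time()); o2=im2.copy()
for P in [(-45,-6,84),(-45,6,84),(45,-6,84),(45,6,84),(-55,-15,34),(-55,15,34)]:
    u=w2px(c2,[frame(n,P[0],P[1],P[2]/1000)])[0]; print(P,u.round(1)); cv2.circle(o2,tuple(np.round(u).astype(int)),2,(0,0,255),-1)
cv2.imwrite("pics/ov1.png",np.hstack([cv2.resize(x[100:400,220:420],(400,600),interpolation=cv2.INTER_CUBIC) for x in(o,o2)]))
E
```

```text
press [-2.01868074 -0.79668014  8.67774717] [ 0.44074207 -0.15524775  0.01351926]
11.1167
(-45, -68, 121) [311.6 240.5]
(-45, -56, 121) [326.6 240.5]
(45, -68, 121) [312.5 340.2]
(45, -56, 121) [326.3 340.2]
(-55, -77, 71) [302.8 214.8]
(-55, -47, 71) [335.6 214.7]
12.9667
(-45, -6, 84) [313.8 236.2]
(-45, 6, 84) [328.8 236.2]
(45, -6, 84) [314.6 335.7]
(45, 6, 84) [328.4 335.6]
(-55, -15, 34) [304.8 210.9]
(-55, 15, 34) [337.5 210.9]
```

View pics/ov1.png

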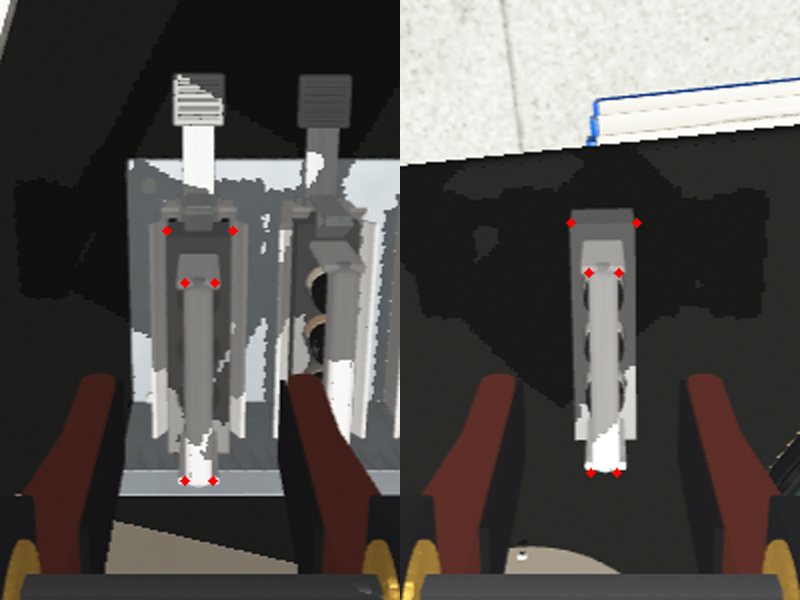

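The left half shows the empty magazine popped up, with its bar at (198,285–485) and the latch shut again. The right half shows the new magazine's bar at (605,272–470), on the predicted points. Checking the bar ends numerically.

```bash
python3 - <<'E'
from h import *
for n in("wp","wm"):
    im,c=load(n); g=cv2.cvtColor(im,cv2.COLOR_BGR2GRAY)
    print(n); 
    for r0,r1 in((196,250),(318,352)): print(r0,g[r0:r1,316:325].mean(1).astype(int).tolist(), g[r0:r1,330:334].mean(1).astype(int).tolist())
    for r in (260,280,300,325): print(r,"cols 300..340",g[r,300:342].tolist())
E
```

```text
wp
196 [110, 92, 93, 93, 93, 92, 93, 120, 104, 106, 111, 97, 90, 90, 90, 90, 90, 90, 90, 76, 61, 61, 65, 70, 70, 70, 70, 70, 70, 70, 70, 115, 115, 115, 115, 115, 115, 115, 115, 115, 115, 115, 110, 99, 108, 117, 117, 114, 118, 124, 127, 128, 129, 129] [97, 97, 96, 97, 106, 109, 113, 119, 136, 131, 115, 114, 113, 56, 30, 62, 61, 62, 61, 62, 61, 62, 65, 70, 71, 71, 70, 70, 70, 71, 70, 70, 70, 70, 70, 70, 71, 70, 70, 71, 71, 72, 72, 72, 74, 73, 74, 72, 69, 69, 69, 68, 69, 68]
318 [161, 161, 162, 162, 186, 219, 219, 199, 181, 194, 206, 206, 244, 244, 244, 244, 244, 244, 243, 244, 244, 243, 244, 241, 218, 164, 147, 147, 147, 182, 30, 27, 27, 28] [156, 156, 157, 156, 156, 155, 155, 155, 123, 91, 90, 88, 88, 87, 88, 89, 89, 157, 145, 145, 145, 145, 145, 145, 145, 146, 146, 146, 146, 181, 29, 27, 27, 27]
260 cols 300..340 [120, 119, 114, 93, 70, 70, 70, 70, 70, 70, 70, 83, 115, 125, 127, 131, 131, 129, 129, 129, 130, 131, 131, 129, 126, 119, 95, 70, 70, 70, 70, 69, 70, 71, 75, 97, 119, 121, 121, 118, 118, 123]
280 cols 300..340 [120, 121, 118, 103, 70, 70, 70, 70, 70, 69, 67, 74, 103, 122, 12
[... 1539 characters left out ...]
173, 159, 119, 99, 101, 101, 102, 101, 101, 101, 86, 25, 25, 25, 24]
280 cols 300..340 [24, 25, 24, 24, 24, 24, 54, 101, 101, 101, 101, 101, 102, 88, 73, 139, 171, 176, 181, 180, 180, 180, 180, 182, 183, 183, 180, 176, 157, 88, 76, 101, 101, 101, 101, 101, 102, 89, 42, 42, 42, 42]
300 cols 300..340 [25, 25, 25, 25, 29, 41, 50, 79, 101, 101, 101, 102, 89, 45, 43, 100, 168, 172, 178, 181, 181, 180, 181, 182, 183, 185, 183, 179, 168, 123, 63, 84, 162, 215, 215, 215, 215, 192, 74, 42, 42, 43]
325 cols 300..340 [42, 42, 43, 42, 42, 42, 41, 42, 42, 42, 43, 42, 74, 138, 162, 173, 229, 252, 254, 255, 255, 255, 255, 255, 255, 255, 255, 254, 252, 225, 170, 170, 147, 42, 42, 42, 41, 42, 42, 43, 42, 42]
```

The new magazine's pose is confirmed to about 0.7 mm, and the popped one sits about 2 mm back in its slot. Moving the empty one to the tray.

```bash
python3 - <<'E'
from h import *
d=np.load("dock.npy"); t=np.load("tray.npy"); q=down(np.pi/2+d[2]); B=(1.5,-62)
command_gripper(.4)
move_pose(frame(d,-20,-62,.25),q); movel(frame(d,*B,.20)); movel(frame(d,*B,.097),v=.1)
f0=np.array(get_ft_force()); command_gripper(0); print("grip",get_grip_width(),get_finger_force(),np.array(get_ft_force())-f0)
movel(frame(d,*B,.13),v=.06); print("lift",np.array(get_ft_force())-f0)
movel(frame(d,*B,.25),v=.15); print("up",np.array(get_ft_force())-f0,get_grip_width())
qt=down(np.pi/2+t[2]); move_pose([t[0],t[1],.24],qt); movel([t[0],t[1],.08],v=.12)
print("contact",movel([t[0],t[1],.056],v=.03,until_force=3),get_tcp_pos(),get_ft_force())
command_gripper(.4); wait(.2)
movel([t[0],t[1],.16],v=.15); movel(frame(t,-60,0,.25),v=.2); shot("wt"); print(get_time())
im=cv2.imread("pics/wt.png"); cv2.imwrite("pics/wt_c.png",im[60:420,120:520])
E
```

```text
grip 0.13376966927179523 30.000418424606323 [ 0.56180574 -1.8802413   3.49901768]
lift [ 1.60229074 -0.73363711  0.1547858 ]
up [ 1.1462334   0.05892007 -0.33291249] 0.13031373562083112
contact True [ 0.46669703 -0.29754989  0.06194532] [ 0.41927508 -1.62914535  3.02811769]
23.8917
```

View pics/wt_c.png

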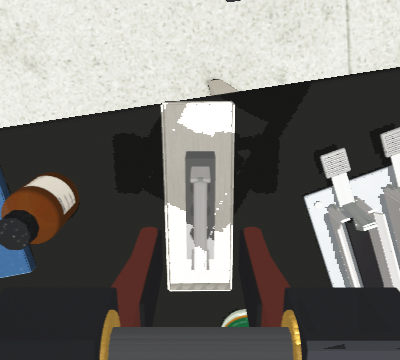

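The crop shows the empty magazine standing upright and centred on the tray floor, with its bar at (200,215) inside the tray (163–235, 100–290). Contact at z=0.062 means the underside is on the floor. Next is the new magazine.

```bash
python3 - <<'E'
from h import *
d=np.load("dock.npy"); q=down(np.pi/2+d[2]); B=(.5,-62)
n=np.array([.4433,.3045,-.1009]); G=(0,.6); qn=down(np.pi/2+n[2])
move_pose(frame(n,*G,.25),qn); movel(frame(n,*G,.061),v=.15)
f0=np.array(get_ft_force()); command_gripper(0); print("grip",get_grip_width(),np.array(get_ft_force())-f0)
movel(frame(n,*G,.26),v=.15); print("up",np.array(get_ft_force())-f0)
move_pose(frame(d,B[0],B[1],.26),q); movel(frame(d,*B,.13),v=.12); wait(.1); f1=np.array(get_ft_force())
def tell(m): print(m,np.round(get_tcp_pos(),4)[2],(np.array(get_ft_force())-f1).round(1))
for z in (.110,.105,.1,.095,.09,.085,.0815):
    s=movel(frame(d,*B,z),v=.03,until_force=25); tell((z,s))
    if s: break
print(get_time())
E
```

```text
grip 0.13328279515699915 [-0.64264919 -0.34916985  3.29417092]
up [-0.4818851   0.00447301 -3.17763373]
(0.11, False) 0.1098 [ 1.6  0.8 -0.5]
(0.105, False) 0.1048 [ 2.   0.6 -1.1]
(0.1, False) 0.0997 [ 1.6  1.4 -1.5]
(0.095, False) 0.0952 [0.8 1.9 4.7]
(0.09, False) 0.0902 [1.4 1.1 4.9]
(0.085, False) 0.0851 [1.6 1.3 4.4]
(0.0815, False) 0.0818 [1.2 0.8 7.9]
35.05
```

```bash
python3 - <<'E'
from h import *
d=np.load("dock.npy"); B=(.5,-62); f1=np.array(get_ft_force())
for z in (.0805,.0795):
    s=movel(frame(d,*B,z),v=.02,until_force=25); print(s,get_tcp_pos()[2],np.array(get_ft_force())-f1)
movel(frame(d,*B,.083),v=.02); wait(.1); print("at .083",np.array(get_ft_force())-f1)
command_gripper(.4); wait(.2); movel(frame(d,*B,.17),v=.15)
movel(frame(d,-50,-62,.245),v=.2); wait(.1); im,c=shot("wf"); print(get_time())
for P in [(x,y-62,z+22) for x,y,z in [(-45,-6,84),(-45,6,84),(45,-6,84),(45,6,84),(-55,-15,34),(-55,15,34)]]:
    u=w2px(c,[frame(d,P[0],P[1],P[2]/1000)])[0]; cv2.circle(im,tuple(np.round(u).astype(int)),1,(0,0,255),-1)
cv2.imwrite("pics/wf_c.png",cv2.resize(im[120:370,220:480],None,fx=2.3,fy=2.3,interpolation=cv2.INTER_CUBIC))
E
```

```text
False 0.08089021429576926 [-1.11705953 -0.92919839 -0.15092443]
False 0.08080792827431071 [-2.10441378  0.86858684  8.38604343]
at .083 [-0.46435147  0.14924553 -0.08882991]
38.2333
```

View pics/wf_c.png

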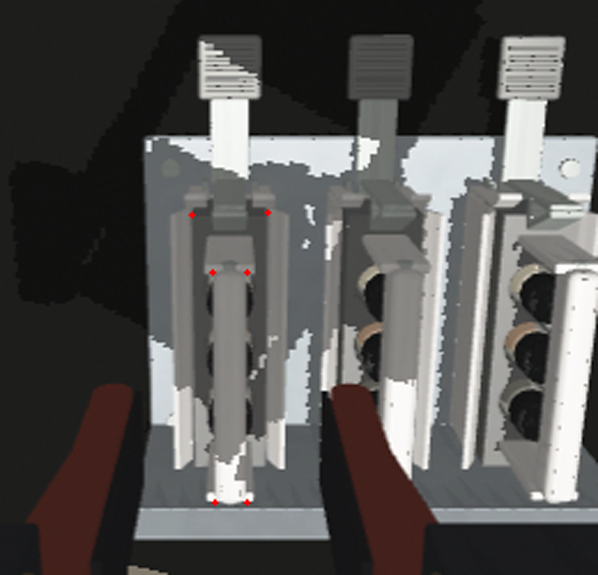

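The crop shows the new magazine in bay_3 with its caps visible. The bar lies on the predicted latched points, (230,272) to (230,503), the latch nose is over the block, and all three pads are level. I'll probe the bar height once with shut fingers to confirm, then hand in.

```bash
python3 - <<'E'
from h import *
d=np.load("dock.npy"); B=(0,-62)
command_gripper(0); movel(frame(d,*B,.13),v=.2); wait(.1)
a=movel(frame(d,*B,.098),v=.03,until_force=2); print(a,get_tcp_pos()[2])
b=movel(frame(d,*B,.102),v=.03,until_force=18); print(b,get_tcp_pos()[2],get_ft_force())
movel(frame(d,*B,.13),v=.1); wait(.2)
a=movel(frame(d,*B,.098),v=.03,until_force=2); print(a,get_tcp_pos()[2])
movel(frame(d,*B,.25),v=.2); print(get_time())
E
```

```text
True 0.10635453115478652
True 0.10381976222553035 [-2.90873048  1.05757441 10.36101072]
True 0.1064174483388217
43.0083
```

The bar top is at 0.1064 m against 0.106 expected, before and after the extra push, so the magazine is latched.

```bash
python3 -c "
from station import *
wait(.3); print(job_done())"
```

```text
the job is handed in; nothing more can be done
None
```

The job is handed in at about 43 s of the 72 s allowed: the empty magazine from bay_3 stands upright on the tray floor, and the new full magazine is latched in bay_3 (bar height probed at 106.4 mm, 106 mm expected); the verdict was not reported back to me.

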